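# Weigh a parcel on the two-pan balance

## Task

Weigh the cardboard parcel for posting: set it gently, right way up, in the middle of the round dish of the balance, stand brass weights from the board on the square plate, and trim with the sliding rider on the bar until the beam comes to rest level by itself, its pointer on the centre mark. Leave the weights you do not need standing on the board or the table, and do not disturb the other things on the table.

Things in the scene. Friction and masses are not known exactly. Their poses are not given: they have to be found in the camera images.
- scale: the balance: cream base 130 x 310 mm (x by y), fixed, origin at the centre of its underside. Its y axis runs along the beam: round dish at the +y end, square plate at the -y end, each 130 mm from the middle; rider bar on the +x side. An index plate behind the pointer stands mid-beam (70 mm wide, at x -36 mm, 172 mm tall). The pans stay horizontal; where on its pan a load stands does not matter
- beam (a joint): tilt of the beam in rad: 0 = level (pointer on the centre mark), positive = dish up and plate down, negative = dish down and plate up; stops at -0.10 and +0.10. Empty, with the rider at 0, it is level. Once loaded it swings for about 1 s, then rests 0.0215 rad from level for every 10 g of difference, so 46 g or more puts it against a stop
- rider (a joint): position of the rider along its bar in m: 0 = the end nearer the dish, 0.14 = the end nearer the plate. Each mm it moves towards the plate counts as 1 g added on the plate, so the rider adds 0 to 140 g. It stays where it is put; sliding it takes about 0.5 N
- rider_tab (a point): top of the rider's upright thumb tab, a dark steel blade 10 mm thick along the bar, 16 mm across it, 38 mm tall; at level its top is 116 mm above the table, up to 6 mm more or less when tilted. It stands on an 18 mm wide block on the bar. The bar is parallel to the y axis of scale, 105 mm from the middle of the balance on its +x side; at 0 the rider is 70 mm to the +y side of the middle
- goods_floor (a point): centre of the upper face of the round dish's floor: floor 140 mm across, rim 160 mm across and 9 mm above the floor; about 118 mm above the table at level, 13 mm more or less at the stops. Its axes keep the directions of scale
- weight_floor (a point): centre of the upper face of the square plate: 130 x 130 mm with a 3 mm raised edge; about 118 mm above the table at level, 13 mm more or less at the stops. Its axes keep the directions of scale
- goods_pan: the round dish with its stem; origin at its pivot on the beam's end, 38 mm below the dish's floor
- weight_pan: the square plate with its stem; origin at its pivot on the beam's end, 38 mm below the plate's face
- parcel: a small taped cardboard box, 85 x 58 x 45 mm (its x, y, z), lying on the table; origin at the centre of its underside. It weighs between 130 and 390 g, not known beforehand
- board: a dark wooden board 225 x 80 x 10 mm (x, y, z), fixed; the four weights stand along its x axis in any order, 50 mm apart; origin at the centre of its underside
- w50: 50 g brass weight, the smallest: a cylinder 18 mm across and 20 mm tall with a 10 mm knob on it, 30 mm tall in all; origin at the centre of its foot
- w100: 100 g brass weight, the second smallest: a cylinder 24 mm across and 24 mm tall with a 13 mm knob on it, 36 mm tall in all; origin at the centre of its foot
- w200: 200 g brass weight, the second largest: a cylinder 30 mm across and 31 mm tall with a 16 mm knob on it, 45 mm tall in all; origin at the centre of its foot
- w500: 500 g brass weight, the largest: a cylinder 40 mm across and 44 mm tall with a 22 mm knob on it, 61 mm tall in all; origin at the centre of its foot
- mug: a white china mug, 82 mm across and 95 mm tall, standing on a cork coaster; to be left alone; origin at the centre of its underside
- sweets: a shallow dark dish of wrapped sweets, 144 mm across, 45 mm tall; to be left alone; origin at the centre of its underside
- tape_roll: a roll of parcel tape lying flat, 96 mm across, 48 mm tall; to be left alone; origin at the centre of its underside
- remote: a black remote control, 150 x 42 x 18 mm (long along its x); to be left alone; origin at the centre of its underside
- matchbox: a matchbox, 56 x 37 x 14 mm; to be left alone; origin at the centre of its underside
- candle: a candle in an amber glass jar with a dark lid, 74 mm across, 74 mm tall; to be left alone; origin at the centre of its underside

How it is judged (in metres and radians):
On the way:
1. the parcel lies in the dish, let go (horizontal distance between parcel and goods_floor below 0.04 m and z of parcel in the frame of goods_floor between -0.006 and 0.006 m and contact force between parcel and goods_pan above 0.3 N and contact force between parcel and the fingers below 0.05 N), for 0.2 s.
At the end, for the whole second after the job is handed in: The beam rests within 0.02 rad of level (joint beam), turning slower than 0.03 rad/s; the parcel lies flat in the round dish, within 40 mm of its centre; every weight stands upright, each either on the square plate or off the balance on the board or table; all at rest (value of joint beam between -0.02 and 0.02 rad and velocity of joint beam between -0.03 and 0.03 rad/s and horizontal distance between parcel and goods_floor below 0.04 m and z of parcel in the frame of goods_floor between -0.006 and 0.006 m and linear speed of each of parcel, w50, w100, w200, w500 below 0.02 m/s and ((z of w50 in the frame of weight_floor between -0.006 and 0.006 m and x of w50 in the frame of weight_floor between -0.063 and 0.063 m and y of w50 in the frame of weight_floor between -0.063 and 0.063 m) or height (world z) of w50 below 0.02 m) and angle between each of w50, w100, w200, w500's own z axis and vertical below 0.15 rad and ((z of w100 in the frame of weight_floor between -0.006 and 0.006 m and x of w100 in the frame of weight_floor between -0.063 and 0.063 m and y of w100 in the frame of weight_floor between -0.063 and 0.063 m) or height (world z) of w100 below 0.02 m) and ((z of w200 in the frame of weight_floor between -0.006 and 0.006 m and x of w200 in the frame of weight_floor between -0.063 and 0.063 m and y of w200 in the frame of weight_floor between -0.063 and 0.063 m) or height (world z) of w200 below 0.02 m) and ((z of w500 in the frame of weight_floor between -0.006 and 0.006 m and x of w500 in the frame of weight_floor between -0.063 and 0.063 m and y of w500 in the frame of weight_floor between -0.063 and 0.063 m) or height (world z) of w500 below 0.02 m)); the robot touches nothing.
It fails at once if a pan is struck or pressed harder than 40 N (contact force between any of goods_pan, weight_pan and anything else above 40 N).
It fails at once if the parcel is tipped over (angle between parcel's own z axis and vertical above 0.6 rad).
It fails at once if one of the other things on the table is pushed aside more than 25 mm (distance of any of mug, sweets, tape_roll, remote, matchbox, candle from where it was at the start of the episode above 0.025 m).
It fails at once if the mug or the candle is tipped (angle between any of mug, candle's own z axis and vertical above 0.35 rad).
It also fails if it takes over 72 s, if anything falls off the work surface, if the arm or the gripper's body presses on something with over 40 N, if the wrist force passes 120 N, or if a joint passes its speed limit or range.

## Robot

A 6-joint arm with a two-finger parallel gripper is mounted at the origin on the work surface. World frame = base frame: x ahead of the robot, y to its left, z up, the work surface at z = 0. Lengths are in m, angles in degrees, forces in N, time in s.
With the tool pointing down it reaches from about 0.3 to 0.75 m from the base axis. Payload 8.5 kg.
Tool frame: the origin (TCP) lies at the very end of the fingers, on their centre line; the grasp point (between the pads) lies 19 mm behind it (grip_depth is the distance from the TCP to the grasp point, in m); z points along the fingers, y is the direction in which the jaws open and shut (so a half turn about z gives the same grasp; the last joint's range is limited). The gripper opens to 85 mm and grips with 20 to 120 N. Pads are 22 mm wide; open, the fingers measure 114 mm over their backs; the gripper's body (76 mm by 85 mm) begins 54 mm behind the grasp point. The pads swing forward as they close: fully open they stand 13 mm farther back than shut.
Start: joints at [-86.247, 21.807, 74.336, -0, 83.858, -12.336], TCP at [0.152, -0.528, 0.231] pointing down, gripper open.
Joint ranges: [-178.18, 178.18], [-50.72, 133.34], [12.68, 142.11], [-81.47, 261.47], [9.98, 163.14], [-165.26, 165.26]. Speed limits (degrees/s): [136.94, 136.94, 180, 180, 180, 180].

## Interface

Orientations are given as a 3x3 rotation matrix whose columns are the frame's x, y, z axes.
In Python, from rig import observe, get_image, close_job, silhouettes, grip_depth gives the robot as it stands. The module is installed in compiled form; this text tells all that it offers.
- The arm moves only by the shell command python3 -m crank 'ROWS' [FORCE]. ROWS is a JSON object of lists of equal length, an entry for each row: "slide": the shift along the tool's x, y, z in m, a list of three; "roll": the turn about the tool's z in rad; "grip": the finger opening in m, from 0 to 0.0854. A call has exactly 8 rows; each row is the pose to reach, as a shift and turn from the pose commanded when the call began, along the tool's axes at that moment; what a row does not reach only later rows make up. A row lasts 1/10 s, in which the tool goes at most 50 mm and 8.59 degrees, less where a joint would pass 70% of its speed; a pose out of reach is approached as far as the arm can. A call with a gripper value outside its range is refused whole. The fingers move at their own pace and stop on an object; FORCE is the grip in N (left out, the last holds). Time passes only in rows, so rows that repeat a pose let the fingers close, or fill a call up. It gives the time, the measured TCP pose, the force and the opening at its end, in the units of the state.
- observe(): the state, without advancing time (a new reading comes with each control period).
- get_image(name): name is "scene" or "top" or "wrist"; returns a dict with "frame" (400x640x3 uint8, red, green, blue), "fx", "fy", "cx", "cy" (pixels), "xyz" and "rotation" of the camera in the world. Camera axes: x right, y down, z forward; pixel columns grow to the right and rows downward; lengths in m; the calibration is good to about 2 mm. A picture is of the moment at which its call begins. There is no depth.
- close_job(): hands the job in, once; it reports no verdict.
Trained networks look in a picture, given as the dict that the camera call returned (one of the last four; its "shot" number tells which), for a name from the list of things; names that differ only in an ending like _2 or _b are one class to them, and where a whole thing is asked for, a point or a joint stands for the part that bears it (a point fixed in the world has none). Each returns a list of dicts, best first, with "confidence" (0 to 1); they miss things now and then, are a little off and sometimes report something else, mostly with a low value. They report only what shows in the picture. A call takes as long as a camera call.
- silhouettes(target, picture): "pixels" (400x640 bool, what is visible of it) and "box" ([centre column, centre row, width, height] in pixels, round what is visible of it).
The state is a dict: "time_s": time; "q": joint angles; "qvel": joint speeds; "joint_efforts": joint torques, N m; "position": TCP position; "tool_rot": TCP orientation; "ft_force": force on the tool from outside, world axes, zero at the start; "wrist_torque": the same for the moment, N m; "grip_width": finger opening in m.
Only numpy, scipy, OpenCV 4.12 (cv2) and the standard library are available. Lean on these libraries where they do the work, as an engineer would, in place of code of your own. Each camera call takes 0.05 s, during which the arm holds its last target.

## Working session

There is one attempt and no reset: what is moved stays moved. The work goes in short steps, Python scripts to look and compute and a shell command to move; the robot and the scene stay as the last step left them, time stands still between calls to the robot, and variables do not carry over. Pictures are saved under pics/ and viewed, and the job is handed in when it is done.

```bash
mkdir -p pics; cat > h.py <<'E'
import numpy as np, cv2
from rig import observe,get_image,silhouettes,grip_depth
def save(p,n): cv2.imwrite('pics/'+n+'.png',p['frame'][:,:,::-1])
def ray(p,u,v):
    d=np.array([(u-p['cx'])/p['fx'],(v-p['cy'])/p['fy'],1.]); return np.array(p['xyz']),np.array(p['rotation'])@d
def atz(p,u,v,z):
    o,d=ray(p,u,v); return o+d*(z-o[2])/d[2]
def proj(p,X):
    c=np.array(p['rotation']).T@(np.array(X)-np.array(p['xyz'])); return np.array([p['fx']*c[0]/c[2]+p['cx'],p['fy']*c[1]/c[2]+p['cy']])
E
python3 - <<'E'
from h import *
for n in ['scene','top','wrist']:
    p=get_image(n); save(p,n+'0'); print(n,p['xyz'],np.round(p['rotation'],3).tolist(),p['fx'],p['cx'],p['cy'])
o=observe(); print(o,grip_depth)
E
```

```text
scene [ 1.23038367 -0.10809884  0.86831964] [[0.157, 0.744, -0.649], [0.987, -0.13, 0.091], [-0.017, -0.655, -0.755]] 446.238754464315 320.4874480143017 201.493219344423
top [0.41642575 0.0015574  1.23014071] [[-0.019, -0.989, 0.149], [-1.0, 0.017, -0.015], [0.013, -0.149, -0.989]] 425.35459627800867 322.44298036623485 194.61527088448517
wrist [ 0.23043435 -0.50592502  0.37406286] [[0.277, -0.912, -0.302], [-0.961, -0.263, -0.086], [-0.001, 0.314, -0.95]] 352.13916837491996 321.0062104545457 201.84506926698037
{'time_s': 0.15, 'q': array([-8.62457324e+01,  2.18316441e+01,  7.43697420e+01,  2.21934344e-03,
        8.38588476e+01, -1.23369939e+01]), 'qvel': array([ 0.07221729, -0.16433414, -0.1650849 ,  0.0416232 ,  0.09614174,
       -0.00764283]), 'joint_efforts': array([ 2.15708453e-03, -4.48626816e+01, -2.31344783e+01, -2.24182049e-04,
        3.73347299e-03, -2.74432841e-05]), 'position': array([ 0.15242485, -0.52824037,  0.23088775]), 'tool_rot': array([[ 9.60822596e-01,  2.77164100e-01, -3.04050059e-05],
       [ 2.77163977e-01, -9.60822056e-01,  1.05154248e-03],
       [ 2.62236026e-04, -1.01877295e-03, -9.99999447e-01]]), 'ft_force': array([0.62809489, 0.05092898, 0.21112787]), 'wrist_torque': array([-0.02148777,  0.01889611,  0.00752092]), 'grip_width': 0.08539012085325377} 0.0187
```

View pics/scene0.png

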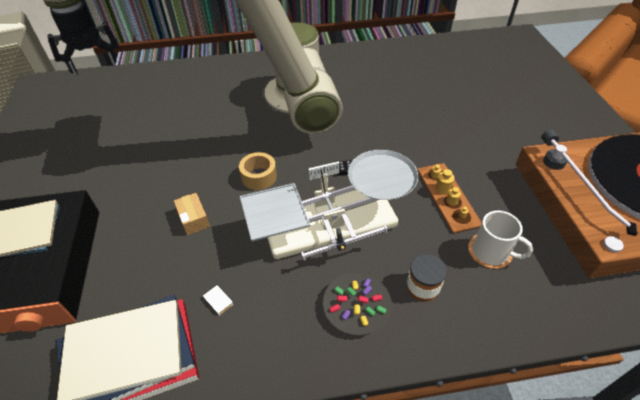

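View pics/top0.png

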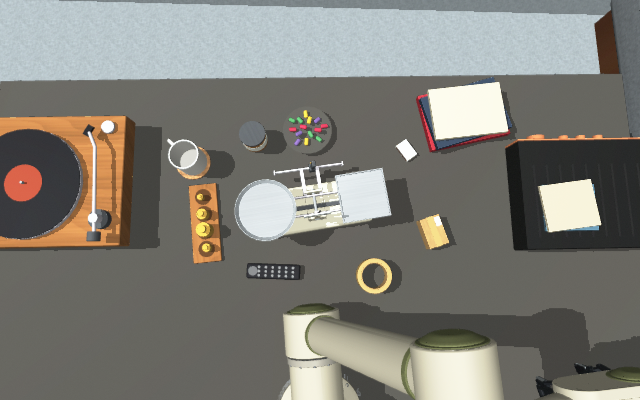

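```bash
python3 - <<'E'
from h import *
for n in ['top','scene']:
    p=get_image(n)
    for t in ['scale','goods_floor','weight_floor','rider_tab','rider','beam','parcel','board','w50','w100','w200','w500','mug','sweets','tape_roll','remote','matchbox','candle']:
        for r in silhouettes(t,p)[:2]:
            m=r['pixels']; ys,xs=np.nonzero(m)
            c=(xs.mean(),ys.mean()) if len(xs) else (0,0)
            rect=cv2.minAreaRect(np.c_[xs,ys].astype(np.float32))
            print(n,t,round(r['confidence'],2),np.round(r['box'],1),np.round(c,1),'rect',np.round(rect[0],1),np.round(rect[1],1),round(rect[2],1),np.round(atz(p,*rect[0],0.03),3))
E
```

```text
top scale 0.97 [312.  199.8 157.8  76.6] [310.5 203. ] rect [309.8 197.2] [ 69.8 154.5] 78.7 [0.59  0.019 0.03 ]
top scale 0.59 [315.6 163.9  10.1  12.5] [312.4 166.6] rect [312.5 166. ] [10.  7.] 90.0 [0.681 0.01  0.03 ]
top goods_floor 0.94 [266.4 209.3  61.5  61.5] [265.3 209.5] rect [265.  209.5] [60.1 61.5] 45.0 [0.557 0.146 0.03 ]
top goods_floor 0.42 [308.7 130.3  47.6  48.4] [307.  129.4] rect [307.  129.5] [47. 48.] 90.0 [0.79  0.024 0.03 ]
top weight_floor 0.97 [364.  193.3  57.7  54.5] [362.7 194.5] rect [362.7 194.6] [48.2 49.2] 80.5 [ 0.595 -0.132  0.03 ]
top weight_floor 0.32 [313.  199.8 153.8  80.2] [308.6 200.9] rect [309.3 196.6] [ 68.6 153.5] 78.2 [0.592 0.02  0.03 ]
top rider_tab 0.37 [315.5 164.4   5.7  12.9] [312.1 166.4] rect [312. 166.] [10.  6.] 90.0 [0.681 0.011 0.03 ]
top rider 0.35 [406.8 149.1  16.7  23.3] [405.5 149.5] rect [405.5 149.6] [20.  14.4] 53.1 [ 0.725 -0.261  0.03 ]
top beam 0.87 [314.  199.1 155.   80.4] [308.5 200.9] rect [309.4 196.5] [ 68.5 153.7] 78.3 [0.592 0.02  0.03 ]
top parcel 0.67 [434.1 231.1  31.6  31.3] [432.3 231. ] rect [432.1 
[... 4175 characters left out ...]
6   0.328 0.03 ]
scene mug 0.69 [502.4 237.1  55.8  52.2] [499.2 238.4] rect [499.9 236.7] [53.2 57.6] 76.5 [0.687 0.384 0.03 ]
scene sweets 0.94 [358.9 305.4  65.8  66.4] [356.8 303.3] rect [357. 303.] [62. 68.] 90.0 [0.798 0.023 0.03 ]
scene tape_roll 0.88 [258.1 170.3  36.5  35.3] [257.4 171.1] rect [257.5 171.4] [36.  36.1] 82.9 [ 0.377 -0.155  0.03 ]
scene remote 0.57 [348.8 168.6  18.   15.8] [344.  166.8] rect [345. 167.] [14. 14.] 90.0 [0.4   0.076 0.03 ]
scene matchbox 0.69 [216.9 300.4  24.9  24.9] [217.6 299.7] rect [217.8 299.7] [25.5 19.4] 51.3 [ 0.742 -0.263  0.03 ]
scene candle 0.98 [427.3 275.9  39.4  47.5] [426.  276.9] rect [425.  277.1] [37.3 46.9] 22.4 [0.762 0.181 0.03 ]
```

The scene picture shows the parcel at about (190,213), the balance at its centre, with the rider at about (340,240), and the board of weights at (450,197). In the top picture the dish is at (265,209), the plate at (363,194) and the weights are down the column at about x=203. I'll zoom in next.

```bash
python3 - <<'E'
from h import *
p=get_image('top'); s=get_image('scene')
np.savez('cal.npz',**{k+'_'+n:np.array(c[k]) for n,c in(('t',p),('s',s)) for k in('fx','fy','cx','cy','xyz','rotation')})
def crop(c,a,b,d,e,f,n):
    cv2.imwrite('pics/'+n+'.png',cv2.resize(c['frame'][b:e,a:d,::-1],None,fx=f,fy=f,interpolation=cv2.INTER_CUBIC))
crop(p,180,150,460,270,2.85,'z1')
crop(s,160,140,500,280,2.35,'z2')
crop(p,185,175,225,265,6,'z3')
print(observe()['time_s'])
print('dish',atz(p,265.2,209.4,0.138),atz(p,265.2,209.4,0.127)); print('plate',atz(p,362.7,194.6,.108))
E
```

```text
2.15
dish [0.5448112  0.13284389 0.138     ] [0.54610429 0.1341662  0.127     ]
plate [ 0.58365776 -0.12349648  0.108     ]
```

View pics/z1.png

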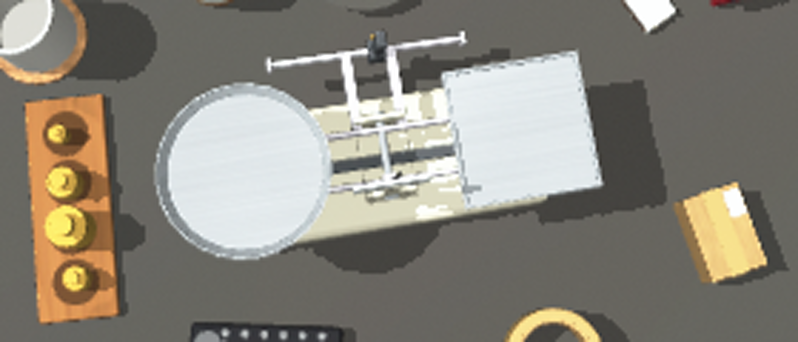

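View pics/z2.png

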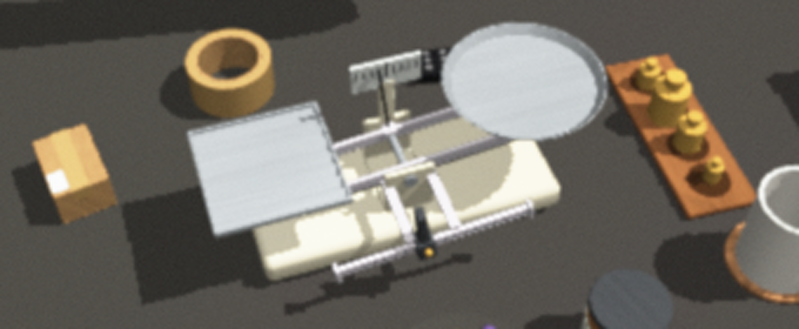

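View pics/z3.png

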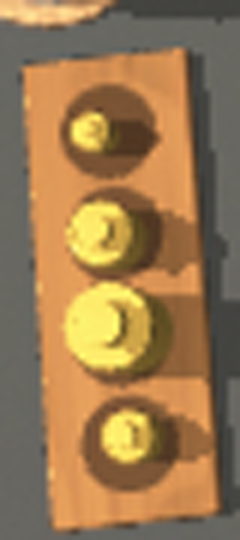

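The order on the board from the far end is w50, w200, w500, w100. The beam is at its stop with the dish up, and the rider is mid-bar. Next I'll fit poses from the silhouettes in both views.

```bash
cat >> h.py <<'E'
from scipy.optimize import minimize
def hullmask(p,P):
    uv=np.array([proj(p,x) for x in P],np.float32)
    m=np.zeros((400,640),np.uint8); h=cv2.convexHull(uv)
    cv2.fillConvexPoly(m,np.round(h*16).astype(np.int32),255,cv2.LINE_AA,4); return m/255.
def fit(pics_masks,ptsfun,x0,step):
    def cost(x):
        return sum(np.abs(hullmask(p,ptsfun(x))-m).sum()/m.sum() for p,m in pics_masks)
    x0=np.array(x0,float); sx=[x0]+[x0+np.eye(len(x0))[i]*step[i] for i in range(len(x0))]
    r=minimize(cost,x0,method='Nelder-Mead',options=dict(initial_simplex=sx,xatol=1e-4,fatol=1e-4,maxiter=400)); return r.x,r.fun/len(pics_masks)
def box(x,y,yaw,lx,ly,z0,z1):
    c,s=np.cos(yaw),np.sin(yaw)
    return [(x+c*a*lx/2-s*b*ly/2,y+s*a*lx/2+c*b*ly/2,z) for a in(-1,1) for b in(-1,1) for z in(z0,z1)]
def circ(x,y,r,z): return [(x+r*np.cos(t),y+r*np.sin(t),z) for t in np.linspace(0,2*np.pi,40,False)]
E
cat > m.py <<'E'
from h import *
p=get_image('top'); s=get_image('scene')
def best(t,c,near=None):
    r=silhouettes(t,c); r=[q for q in r if q['confidence']>.2]
    return r
T={}
for t in ['parcel','goods_floor','weight_floor']:
    T[t]=[(c,best(t,c)[0]['pixels'].astype(float)) for c in(p,s)]
for sub,l in (([0,1],'both'),([0],'top'),([1],'scene')):
    print(l,'parcel',fit([T['parcel'][i] for i in sub],lambda x:box(x[0],x[1],x[2],.085,.058,0,.045),[.487,-.325,-.3],[.01,.01,.2]))
    print(l,'dish',fit([T['goods_floor'][i] for i in sub],lambda x:circ(x[0],x[1],.08,x[2]+.009),[.545,.133,.128],[.01,.01,.008]))
    print(l,'plate',fit([T['weight_floor'][i] for i in sub],lambda x:box(x[0],x[1],x[2],.13,.13,x[3]-.0,x[3]+.003),[.584,-.123,.15,.108],[.01,.01,.05,.008]))
H={.03:(.018,.02,.010,'w50')}
for c,n in((p,'top'),(s,'scene')):
    for r in best('w50',c)+ (best('w500',c) if n=='x' else []):
        b=r['box']; print(n,round(r['confidence'],2),np.round(b,1),np.round(atz(c,b[0],b[1],.03),3))
for c,n in((p,'top'),(s,'scene')):
    for r in best('rider_tab',c)[:2]:
        b=r['box']; print(n,'rider',round(r['confidence'],2),np.round(b,1),'top of tab',np.round(atz(c,b[0],b[1]-(b[3]/2 if n=='scene' else 0),.116),3))
    for r in best('board',c)[:1]:
        m=r['pixels'].astype(float); print(n,'board',fit([(c,m)],lambda x:box(x[0],x[1],x[2],.225,.08,0,.010),[.523,.317,.05],[.01,.01,.1]))
print(observe()['time_s'],observe()['ft_force'])
E
python3 m.py
```

```text
both parcel (array([ 0.48639434, -0.32645188,  0.30241346]), np.float64(0.11060387379960601))
both dish (array([0.54437388, 0.13253772, 0.13124591]), np.float64(0.06588487208540514))
both plate (array([ 0.58293353, -0.12337559,  0.15296325,  0.10449896]), np.float64(0.04228642644115435))
top parcel (array([ 0.48652367, -0.32628502,  0.30970176]), np.float64(0.10669389251027515))
top dish (array([0.54770578, 0.13511216, 0.1075932 ]), np.float64(0.023050630764614565))
top plate (array([ 0.58781093, -0.12639041,  0.14730486,  0.07651303]), np.float64(0.03148638504623558))
scene parcel (array([ 0.48315173, -0.32755382,  0.2956085 ]), np.float64(0.10758793756114159))
scene dish (array([0.5131748 , 0.14249506, 0.09931   ]), np.float64(0.024978527539806637))
scene plate (array([ 0.58380413, -0.12314708,  0.14652191,  0.10621813]), np.float64(0.03658324420677362))
top 0.58 [202.8 214.3  10.1  10.3] [0.547 0.322 0.03 ]
top 0.57 [266.9 210.8  66.7  63.7] [0.553 0.141 0.03 ]
top 0.54 [204.3 229.6  17.7  14.2] [0.503 0.316 0.03 ]
top 0.52 [200.9 196.8   7.8   3.6] [0.597 0.328 0.03 ]
scene 0.68 [444.2 182.6  21.4  25.5] [0.5   0.316 0.03 ]
scene 0.61 [463.1 213.4   9.1  11.1] [0.606 0.326 0.03 ]
scene 0.6 [454.2 196.1  13.7  16.9] [0.549 0.325 0.03 ]
top rider 0.48 [313.1 199.3 156.3  80.3] top of tab [0.572 0.009 0.116]
top board (array([0.52695872, 0.32165885, 0.10463427]), np.float64(0.3778682640104096))
scene rider 0.48 [340.8 237.8   8.5  23.5] top of tab [0.659 0.014 0.116]
scene board (array([0.52234353, 0.32090162, 0.08634445]), np.float64(0.6572191281488406))
2.85 [-0.47295535  0.00088017  0.62349035]
```

```bash
cat >> h.py <<'E'
def go(x,y,z,yaw=None):
    o=observe(); R=o['tool_rot']; d=R.T@(np.array([x,y,z])-o['position'])
    cy=np.arctan2(R[0,1],-R[1,1]) # yaw: -tool y = (-sin,cos)
    r=0 if yaw is None else -(yaw-cy)
    print('slide',np.round(d,4),'roll',round(r,4),'| yaw now',round(cy,4),'pos',np.round(o['position'],4),'t',round(o['time_s'],2),'F',np.round(o['ft_force'],2),'q',np.round(o['q'],0),'w',round(o['grip_width'],4))
E
python3 -c "
from h import *
go(.4864,-.3264,.08,.302)"
```

```text
slide [ 0.3769 -0.1016  0.1513] roll -0.0212 | yaw now 0.2808 pos [ 0.1524 -0.5285  0.2313] t 2.85 F [-0.47  0.    0.62] q [-86.  22.  74.   0.  84. -12.] w 0.0854
```

```bash
python3 -m crank '{"slide":[[0.03,-0.008,0.01],[0.08,-0.022,0.03],[0.13,-0.036,0.05],[0.18,-0.05,0.07],[0.23,-0.064,0.09],[0.28,-0.077,0.11],[0.33,-0.09,0.13],[0.36,-0.098,0.145]],"roll":[0,0,-0.005,-0.01,-0.015,-0.02,-0.021,-0.021],"grip":[0.0854,0.0854,0.0854,0.0854,0.0854,0.0854,0.0854,0.0854]}' 40; python3 - <<'E'
from h import *
go(.4864,-.3264,.012,.302)
w=get_image('wrist'); save(w,'w1')
r=[q for q in silhouettes('parcel',w)][:2]
for q in r: 
    print(q['confidence'],q['box']); m=q['pixels'].astype(float)
    print(fit([(w,m)],lambda x:box(x[0],x[1],x[2],.085,.058,0,.045),[.4864,-.3264,.3],[.01,.01,.1]))
E
```

```text
time_s: 3.65
position: [0.4589, -0.3418, 0.093]
tool_rot: [[0.955, 0.297, 0.001], [0.297, -0.955, -0.001], [0.0, 0.001, -1.0]]
ft_force: [0.4, -1.1, 0.3]
grip_width: 0.0854
slide [ 0.0308 -0.0066  0.081 ] roll -0.0001 | yaw now 0.3019 pos [ 0.4589 -0.3418  0.093 ] t 3.65 F [ 0.4  -1.14  0.33] q [-49.  32.  82.  -0.  66.  24.] w 0.0854
0.79 [310.8, 176.6, 111.1, 152.5]
(array([ 0.4858594 , -0.32790699,  0.30188144]), np.float64(0.04295047693714884))
```

View pics/w1.png

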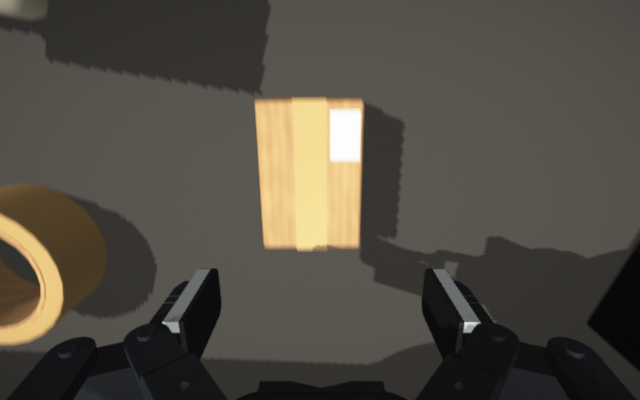

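The wrist view shows the parcel at about (310,175), square to the jaws, and its fit agrees with the earlier one within 2 mm. I'll go down and grip.

```bash
python3 -m crank '{"slide":[[0.016,-0.003,0.0],[0.03,-0.006,0.015],[0.031,-0.006,0.045],[0.031,-0.006,0.068],[0.031,-0.006,0.08],[0.031,-0.006,0.081],[0.031,-0.006,0.081],[0.031,-0.006,0.081]],"roll":[0,0,0,0,0,0,0,0],"grip":[0.0854,0.0854,0.0854,0.0854,0.0854,0.0854,0.05,0.05]}' 30
python3 -m crank '{"slide":[[0,0,0],[0,0,0],[0,0,0],[0,0,0],[0,0,-0.01],[0,0,-0.03],[0,0,-0.06],[0,0,-0.08]],"roll":[0,0,0,0,0,0,0,0],"grip":[0.05,0.05,0.05,0.05,0.05,0.05,0.05,0.05]}'
python3 -c "
from h import *
go(.5444,.1325,.30,.15)"
```

```text
time_s: 4.55
position: [0.4854, -0.3285, 0.0135]
tool_rot: [[0.955, 0.297, 0.001], [0.297, -0.955, -0.001], [0.001, 0.002, -1.0]]
ft_force: [-2.3, 9.6, 6.5]
grip_width: 0.0591
time_s: 5.35
position: [0.4851, -0.328, 0.0945]
tool_rot: [[0.955, 0.297, 0.001], [0.297, -0.955, -0.001], [0.001, 0.001, -1.0]]
ft_force: [0.6, 0.0, -3.0]
grip_width: 0.0572
slide [ 0.1936 -0.4218 -0.2058] roll 0.1519 | yaw now 0.3019 pos [ 0.4851 -0.328   0.0945] t 5.35 F [ 0.56  0.02 -3.  ] q [-46.  33.  80.   0.  67.  27.] w 0.0572
```

```bash
python3 -m crank '{"slide":[[0.005,-0.01,-0.03],[0.012,-0.03,-0.07],[0.025,-0.055,-0.11],[0.04,-0.09,-0.135],[0.06,-0.13,-0.147],[0.08,-0.175,-0.147],[0.1,-0.218,-0.147],[0.12,-0.262,-0.147]],"roll":[0,0,0.01,0.03,0.05,0.07,0.09,0.11],"grip":[0.05,0.05,0.05,0.05,0.05,0.05,0.05,0.05]}'
python3 -c "
from h import *
go(.5444,.1325,.24,.15)"
```

```text
time_s: 6.15
position: [0.5211, -0.0401, 0.2399]
tool_rot: [[0.982, 0.189, -0.0], [0.189, -0.982, 0.0], [-0.0, -0.0, -1.0]]
ft_force: [0.8, -0.1, -3.0]
grip_width: 0.0574
slide [ 5.560e-02 -1.651e-01 -1.000e-04] roll 0.0407 | yaw now 0.1907 pos [ 0.5211 -0.0401  0.2399] t 6.15 F [ 0.83 -0.13 -3.05] q [-17.  19.  78.   0.  84.  62.] w 0.0574
```

```bash
python3 -m crank '{"slide":[[0.013,-0.04,0],[0.027,-0.08,0],[0.04,-0.12,0],[0.051,-0.15,0],[0.056,-0.164,0.01],[0.056,-0.165,0.03],[0.056,-0.165,0.05],[0.056,-0.165,0.06]],"roll":[0.01,0.02,0.03,0.035,0.04,0.041,0.041,0.041],"grip":[0.05,0.05,0.05,0.05,0.05,0.05,0.05,0.05]}'
python3 - <<'E'
from h import *
F=[]
for i in range(3):
    s=get_image('scene'if i else 'top'); F.append(observe()['ft_force'])
    if i<2: save(s,'d%d'%i)
print(np.round(F,2))
go(.5444,.1325,.1225,.15)
E
```

```text
time_s: 6.95
position: [0.5441, 0.1307, 0.1781]
tool_rot: [[0.989, 0.151, -0.003], [0.151, -0.989, -0.0], [-0.003, -0.0, -1.0]]
ft_force: [-0.5, 0.4, -3.1]
grip_width: 0.0574
[[-0.6  -0.24 -5.28]
 [-0.44 -0.17 -2.46]
 [-0.5   0.37 -1.95]]
slide [-0.0003 -0.0021  0.0571] roll 0.0005 | yaw now 0.1505 pos [0.5451 0.1304 0.1796] t 7.1 F [-0.5   0.37 -1.95] q [ 1. 25. 78.  0. 77. 83.] w 0.057
```

View pics/d1.png

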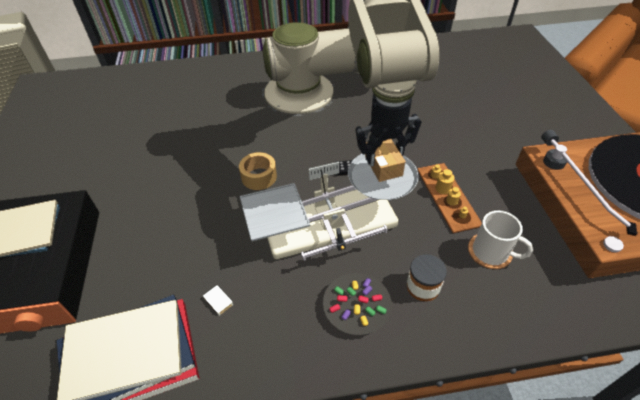

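View pics/d0.png

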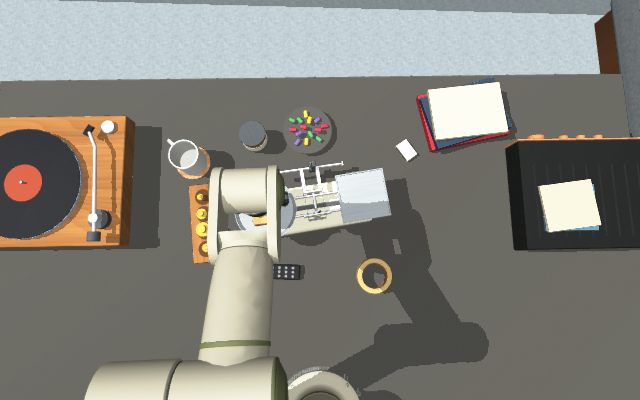

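```bash
python3 -m crank '{"slide":[[0,-0.002,0.015],[0,-0.002,0.028],[0,-0.002,0.033],[0,-0.002,0.037],[0,-0.002,0.041],[0,-0.002,0.045],[0,-0.002,0.049],[0,-0.002,0.052]],"roll":[0,0,0,0,0,0,0,0],"grip":[0.05,0.05,0.05,0.05,0.05,0.05,0.05,0.05]}'
python3 - <<'E'
from h import *
go(.5444,.1325,.1225,.15)
s=get_image('scene'); cv2.imwrite('pics/d2.png',cv2.resize(s['frame'][100:280,220:480,::-1],None,fx=3,fy=3,interpolation=cv2.INTER_CUBIC))
E
```

```text
time_s: 7.9
position: [0.5451, 0.1324, 0.1273]
tool_rot: [[0.989, 0.15, 0.001], [0.15, -0.989, -0.0], [0.001, 0.0, -1.0]]
ft_force: [1.2, 0.8, -2.4]
grip_width: 0.0574
slide [-0.0007 -0.0002  0.0048] roll 0.0008 | yaw now 0.1508 pos [0.5451 0.1324 0.1273] t 7.9 F [ 1.17  0.77 -2.42] q [ 2. 28. 82. -0. 70. 83.] w 0.0574
```

View pics/d2.png

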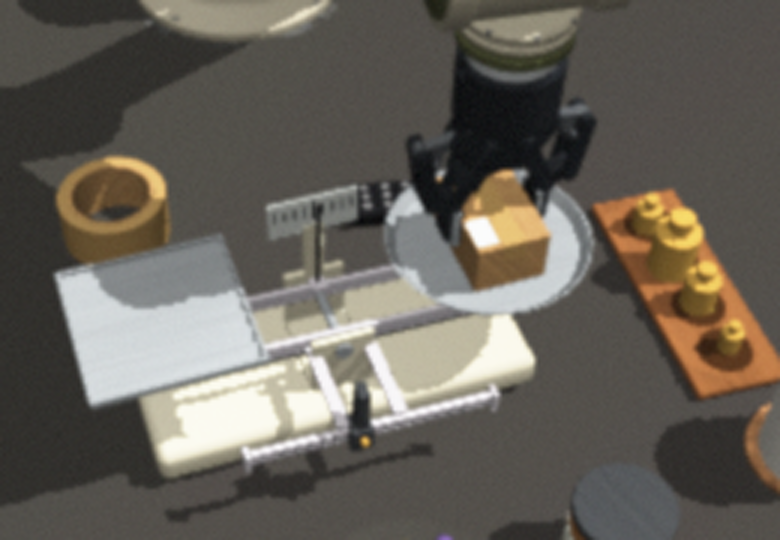

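The parcel is in the dish and has already pushed the beam down towards level, with the pointer near centre. I'll lower it a little more and let go.

```bash
python3 -m crank '{"slide":[[0,0,0.003],[0,0,0.005],[0,0,0.005],[0,0,0.005],[0,0,0.005],[0,0,0.005],[0,0,0.0],[0,0,-0.02]],"roll":[0,0,0,0,0,0,0,0],"grip":[0.05,0.05,0.08,0.08,0.0854,0.0854,0.0854,0.0854]}'
python3 - <<'E'
from h import *
go(.5444,.1325,.24,.15)
s=get_image('scene'); cv2.imwrite('pics/d3.png',cv2.resize(s['frame'][100:280,220:480,::-1],None,fx=3,fy=3,interpolation=cv2.INTER_CUBIC))
E
```

```text
time_s: 8.75
position: [0.5441, 0.1325, 0.1465]
tool_rot: [[0.989, 0.15, -0.004], [0.15, -0.989, -0.0], [-0.004, -0.0, -1.0]]
ft_force: [0.3, 0.6, 0.3]
grip_width: 0.0853
slide [ 0.     -0.     -0.0935] roll 0.0008 | yaw now 0.1508 pos [0.5441 0.1325 0.1465] t 8.75 F [0.26 0.59 0.27] q [ 2. 27. 80.  0. 73. 83.] w 0.0853
```

View pics/d3.png

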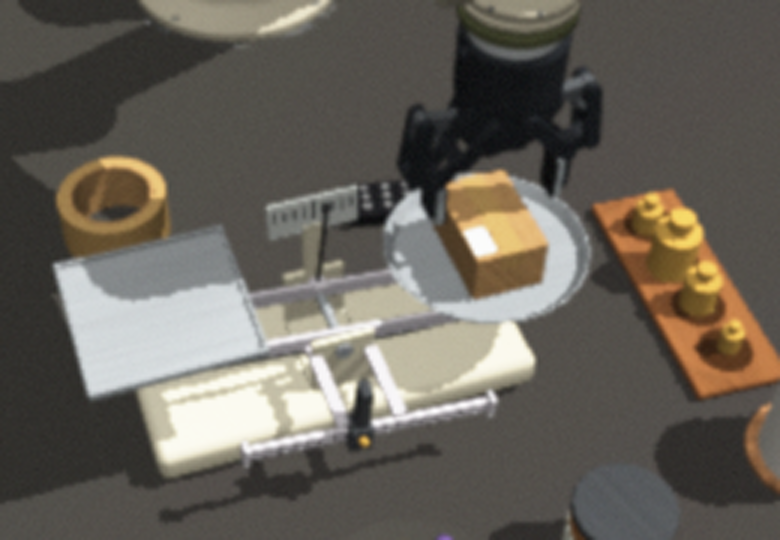

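The parcel is released flat in the dish, and the dish is going down to its stop. The force reading puts it at about 345 g, so 200 + 50 g plus the rider covers 250–390 g. I'll fetch w200 first.

```bash
python3 -m crank '{"slide":[[0,0,-0.04],[0,0,-0.07],[0.003,-0.04,-0.075],[0.006,-0.085,-0.07],[0.01,-0.13,-0.06],[0.013,-0.165,-0.04],[0.015,-0.188,-0.01],[0.015,-0.19,0.01]],"roll":[0,0,0.01,0.02,0.04,0.05,0.06,0.06],"grip":[0.0854,0.0854,0.0854,0.0854,0.0854,0.07,0.06,0.06]}'
python3 - <<'E'
from h import *
go(.549,.322,.022,.09)
w=get_image('wrist'); save(w,'w2')
for n in ['w200','w50']:
  for q in silhouettes(n,w)[:4]:
    m=q['pixels']; 
    print(n,round(q['confidence'],2),np.round(q['box'],1))
s=get_image('scene'); cv2.imwrite('pics/d4.png',cv2.resize(s['frame'][100:280,220:480,::-1],None,fx=3,fy=3,interpolation=cv2.INTER_CUBIC))
np.savez('w2.npz',**{k:np.array(w[k]) for k in('fx','fy','cx','cy','xyz','rotation')})
E
```

```text
time_s: 9.6
position: [0.53, 0.3252, 0.1355]
tool_rot: [[0.996, 0.094, -0.001], [0.094, -0.996, 0.0], [-0.001, -0.0, -1.0]]
ft_force: [0.7, -0.1, -0.1]
grip_width: 0.0599
slide [0.0187 0.005  0.1135] roll 0.0037 | yaw now 0.0937 pos [0.53   0.3252 0.1355] t 9.6 F [ 0.74 -0.09 -0.09] q [ 21.  33.  71.   0.  76. 105.] w 0.0599
w200 0.96 [332.2 291.4  29.4  40.8]
w200 0.79 [322.5 105.5  25.2  26.6]
w200 0.68 [326.5 179.1  39.7  53.1]
w200 0.56 [333.9 242.   60.1  71.3]
w50 0.96 [332.2 291.4  29.4  40.8]
w50 0.79 [322.5 105.5  25.2  26.6]
w50 0.68 [326.5 179.1  39.7  53.1]
w50 0.56 [333.9 242.   60.1  71.3]
```

View pics/w2.png

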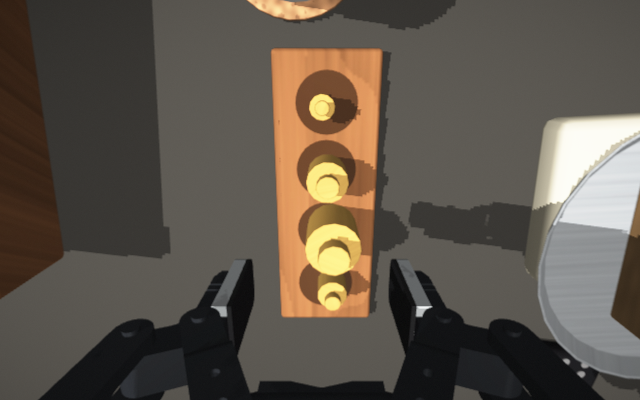

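View pics/d4.png

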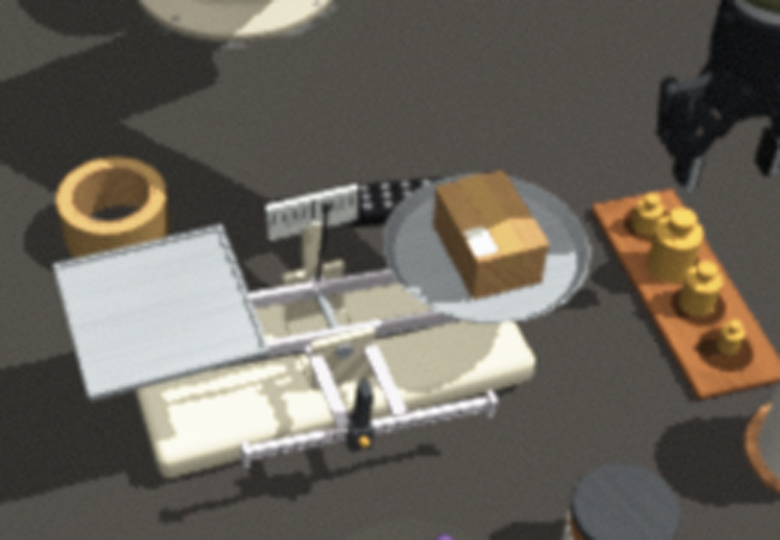

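The wrist view shows, from far to near, knob tops at about (322,104) for w50, (328,184) for w200, (334,255) for w500 and (332,298) for w100. They line up along the tool's x axis.

```bash
python3 - <<'E'
from h import *
w=dict(np.load('w2.npz'))
for n,u,v,z in(('w50',322,104,.04),('w200',328,184,.055),('w500',334,253,.071),('w100',332,298,.046)): print(n,np.round(atz(w,u,v,z),4))
im=cv2.imread('pics/w2.png')[70:320,260:400]; cv2.imwrite('pics/w2z.png',cv2.resize(im,None,fx=2.4,fy=2.4,interpolation=cv2.INTER_CUBIC))
E
```

```text
w50 [0.5993 0.331  0.04  ]
w200 [0.5499 0.3224 0.055 ]
w500 [0.5082 0.3146 0.071 ]
w100 [0.4577 0.3099 0.046 ]
```

View pics/w2z.png

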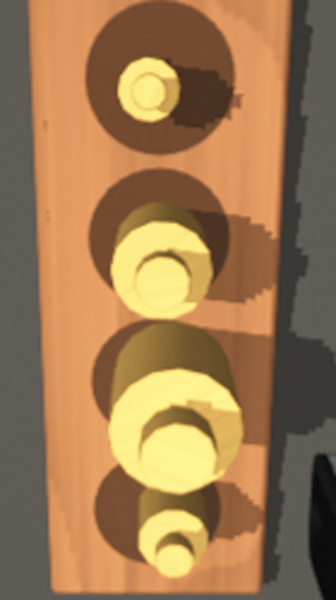

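```bash
python3 - <<'E'
from h import *
w=dict(np.load('w2.npz'));print(w['xyz'])
P=[]
for n,u,v,z in(('w50',321.7,107.5,.04),('w200',327.9,186.7,.055),('w500',334.2,256.3,.071),('w100',332.5,302.5,.046)): P.append(atz(w,u,v,z)); print(n,np.round(P[-1],4))
for a,b in zip(P,P[1:]): print(np.hypot(*(a-b)[:2]),np.arctan2((a-b)[1],(a-b)[0]))
go(P[1][0],P[1][1],.022,.09)
E
```

```text
[0.6109868  0.33287941 0.27866294]
w50 [0.5971 0.3309 0.04  ]
w200 [0.548  0.3222 0.055 ]
w500 [0.5058 0.3142 0.071 ]
w100 [0.4538 0.3091 0.046 ]
0.049850344915901415 0.17546392938755034
0.042992474362020715 0.18854439860255387
0.052281311601921614 0.0976386135754565
slide [0.0163 0.0017 0.1162] roll 0.0006 | yaw now 0.0906 pos [0.5315 0.3224 0.1382] t 9.8 F [0.05 0.79 0.77] q [ 20.  33.  71.  -0.  76. 105.] w 0.0599
```

```bash
python3 -m crank '{"slide":[[0.008,0.001,0.01],[0.016,0.001,0.04],[0.016,0.001,0.075],[0.016,0.001,0.1],[0.016,0.001,0.112],[0.016,0.001,0.116],[0.016,0.001,0.116],[0.016,0.001,0.116]],"roll":[0,0,0,0,0,0,0,0],"grip":[0.06,0.06,0.06,0.06,0.06,0.06,0.06,0.015]}' 30
python3 -m crank '{"slide":[[0,0,0],[0,0,0],[0,0,0],[0,0,0],[0,0,0],[0,0,-0.02],[0,0,-0.06],[0,0,-0.1]],"roll":[0,0,0,0,0,0,0,0],"grip":[0.015,0.015,0.015,0.015,0.015,0.015,0.015,0.015]}'
python3 - <<'E'
from h import *
o=observe(); print(o['ft_force'])
# plate frame target
psi=.15; c=np.array([.583,-.1234]); X=np.array([np.cos(psi),np.sin(psi)]); Y=np.array([-np.sin(psi),np.cos(psi)])
a=c-.03*X-.005*Y; b=c+.03*X-.005*Y; print(a,b)
go(a[0],a[1],.25,.15)
w=get_image('wrist'); save(w,'w3')
E
```

```text
time_s: 10.6
position: [0.5481, 0.3233, 0.0229]
tool_rot: [[0.996, 0.091, 0.003], [0.091, -0.996, 0.001], [0.003, -0.001, -1.0]]
ft_force: [-0.1, -0.3, 0.5]
grip_width: 0.0469
time_s: 11.4
position: [0.5467, 0.3229, 0.1221]
tool_rot: [[0.996, 0.091, -0.002], [0.091, -0.996, -0.001], [-0.002, 0.0, -1.0]]
ft_force: [-0.4, -0.4, -0.7]
grip_width: 0.0289
[-0.39052295 -0.39242886 -0.68463476]
[ 0.55408406 -0.132827  ] [ 0.61341032 -0.12386071]
slide [-0.0342  0.4546 -0.1276] roll -0.0592 | yaw now 0.0908 pos [0.5467 0.3229 0.1221] t 11.4 F [-0.39 -0.39 -0.68] q [ 20.  35.  69.   0.  75. 105.] w 0.0289
```

View pics/w3.png

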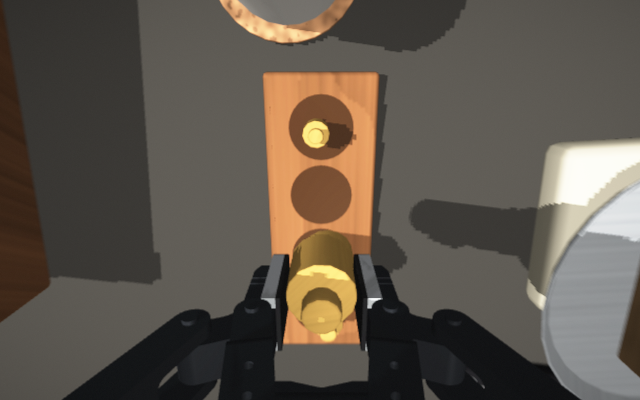

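The empty w200 spot shows at (321,195) and w50 still stands at (315,133). The held weight at (322,290) has a grip width of 29 mm, which fits w200. I'll carry it over the balance to the plate.

```bash
python3 -m crank '{"slide":[[0,0.005,-0.03],[-0.001,0.015,-0.07],[-0.003,0.04,-0.105],[-0.006,0.08,-0.125],[-0.009,0.128,-0.128],[-0.013,0.176,-0.128],[-0.017,0.224,-0.128],[-0.02,0.272,-0.128]],"roll":[0,0,0,-0.01,-0.02,-0.03,-0.04,-0.05],"grip":[0.015,0.015,0.015,0.015,0.015,0.015,0.015,0.015]}'
python3 -c "
from h import *
go(.554,-.1328,.16,.15)"
```

```text
time_s: 12.25
position: [0.5514, 0.0487, 0.2495]
tool_rot: [[0.99, 0.141, 0.0], [0.141, -0.99, 0.0], [0.0, 0.0, -1.0]]
ft_force: [-0.2, 0.2, -2.2]
grip_width: 0.029
slide [-0.023   0.18    0.0895] roll -0.0084 | yaw now 0.1416 pos [0.5514 0.0487 0.2495] t 12.25 F [-0.18  0.24 -2.16] q [-7. 21. 72.  0. 87. 75.] w 0.029
```

```bash
python3 -m crank '{"slide":[[-0.006,0.045,0],[-0.012,0.09,0],[-0.018,0.135,0],[-0.022,0.168,0.01],[-0.023,0.18,0.035],[-0.023,0.18,0.06],[-0.023,0.18,0.08],[-0.023,0.18,0.085]],"roll":[0,-0.003,-0.006,-0.008,-0.008,-0.008,-0.008,-0.008],"grip":[0.015,0.015,0.015,0.015,0.015,0.015,0.015,0.015]}'
python3 - <<'E'
from h import *
go(.554,-.1328,.145,.15)
s=get_image('scene'); cv2.imwrite('pics/e1.png',cv2.resize(s['frame'][100:280,220:480,::-1],None,fx=3,fy=3,interpolation=cv2.INTER_CUBIC))
go(.554,-.1328,.145,.15)
E
```

```text
time_s: 13.05
position: [0.5534, -0.1308, 0.1622]
tool_rot: [[0.989, 0.148, -0.004], [0.148, -0.989, 0.002], [-0.004, -0.002, -1.0]]
ft_force: [-0.1, 0.1, -1.7]
grip_width: 0.0286
slide [0.0004 0.0021 0.0172] roll -0.0016 | yaw now 0.1484 pos [ 0.5534 -0.1308  0.1622] t 13.05 F [-0.09  0.14 -1.66] q [-25.  27.  78.   0.  76.  56.] w 0.0286
slide [0.     0.0021 0.0178] roll -0.0012 | yaw now 0.1488 pos [ 0.5537 -0.1307  0.1628] t 13.1 F [-0.92 -0.63 -1.69] q [-25.  27.  78.   0.  76.  56.] w 0.0286
```

View pics/e1.png

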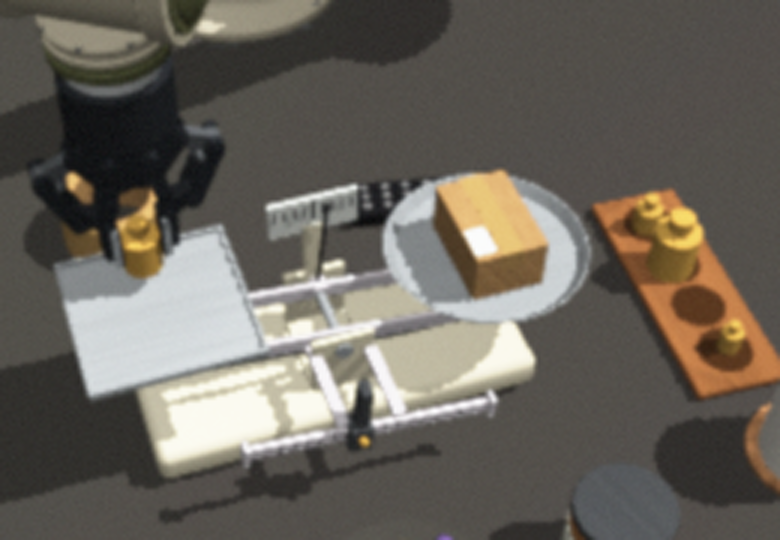

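w200 is above the plate with the beam at the dish-down stop. I'll lower it and release.

```bash
python3 -m crank '{"slide":[[0,0.001,0.007],[0,0.001,0.013],[0,0.001,0.017],[0,0.001,0.02],[0,0.001,0.021],[0,0.001,0.021],[0,0.001,0.021],[0,0.001,0.021]],"roll":[0,0,0,0,0,0,0,0],"grip":[0.015,0.015,0.015,0.015,0.015,0.035,0.045,0.06]}'
python3 -m crank '{"slide":[[0,0,0],[0,0,-0.015],[0,0,-0.045],[0,0,-0.08],[0.003,-0.02,-0.1],[0.006,-0.06,-0.105],[0.009,-0.11,-0.105],[0.012,-0.16,-0.105]],"roll":[0,0,0,0,0,0,0.01,0.02],"grip":[0.06,0.06,0.06,0.06,0.06,0.06,0.06,0.06]}'
python3 - <<'E'
from h import *
s=get_image('scene'); cv2.imwrite('pics/e2.png',cv2.resize(s['frame'][100:280,220:480,::-1],None,fx=3,fy=3,interpolation=cv2.INTER_CUBIC))
go(.597,.329,.15,.09)
E
```

```text
time_s: 13.9
position: [0.5548, -0.1321, 0.1438]
tool_rot: [[0.989, 0.148, 0.001], [0.148, -0.989, -0.0], [0.001, 0.0, -1.0]]
ft_force: [0.9, -0.5, 0.8]
grip_width: 0.0577
time_s: 14.7
position: [0.5424, 0.0291, 0.2488]
tool_rot: [[0.992, 0.127, 0.001], [0.127, -0.992, -0.0], [0.001, 0.0, -1.0]]
ft_force: [0.5, 0.3, 0.6]
grip_width: 0.0601
slide [ 0.0941 -0.2828  0.0999] roll 0.0425 | yaw now 0.1325 pos [0.5411 0.036  0.249 ] t 14.75 F [-1.54  6.29 -0.67] q [-9. 20. 74.  0. 86. 74.] w 0.0598
```

View pics/e2.png

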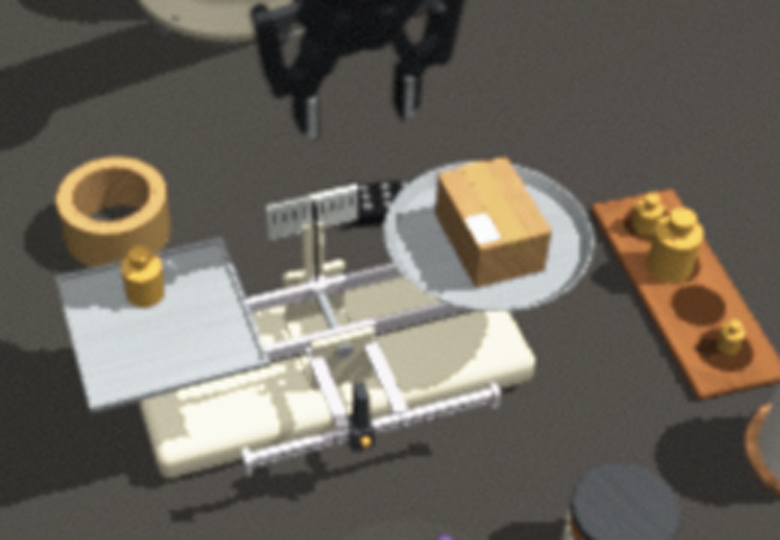

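The beam swung up to near level with just w200 and the rider, so w50 is probably not needed. I'll let it settle while moving towards the rider.

```bash
python3 -c "
from h import *
go(.63,.015,.2,.15)"
python3 -m crank '{"slide":[[0.01,0.005,0],[0.03,0.012,0.01],[0.055,0.02,0.02],[0.075,0.027,0.035],[0.085,0.032,0.045],[0.085,0.032,0.049],[0.085,0.032,0.049],[0.085,0.032,0.049]],"roll":[0,-0.005,-0.01,-0.018,-0.018,-0.018,-0.018,-0.018],"grip":[0.06,0.06,0.06,0.05,0.05,0.05,0.05,0.05]}' 20
python3 - <<'E'
from h import *
s=get_image('scene'); cv2.imwrite('pics/e3.png',cv2.resize(s['frame'][100:280,220:480,::-1],None,fx=3,fy=3,interpolation=cv2.INTER_CUBIC))
w=get_image('wrist'); save(w,'w4')
for c,n in((s,'s'),(w,'w')):
  for q in silhouettes('rider_tab',c)[:2]: print(n,round(q['confidence'],2),np.round(q['box'],1))
np.savez('w4.npz',**{k:np.array(w[k]) for k in('fx','fy','cx','cy','xyz','rotation')})
go(.63,.015,.19,.15)
E
```

```text
slide [0.0854 0.0327 0.0489] roll -0.0175 | yaw now 0.1325 pos [0.5411 0.036  0.249 ] t 14.75 F [-1.54  6.29 -0.67] q [-9. 20. 74.  0. 86. 74.] w 0.0598
time_s: 15.55
position: [0.6308, 0.0069, 0.2003]
tool_rot: [[0.989, 0.146, 0.001], [0.146, -0.989, -0.0], [0.001, 0.0, -1.0]]
ft_force: [-0.6, -0.3, -0.4]
grip_width: 0.0501
s 0.75 [339.1 234.9  11.6  24. ]
w 0.56 [327.9 147.6  24.6  42. ]
slide [ 0.0002 -0.008   0.0103] roll -0.003 | yaw now 0.147 pos [0.631  0.0071 0.2003] t 15.75 F [ 0.71 -0.52  0.63] q [-10.  31.  63.  -0.  85.  71.] w 0.05
```

View pics/e3.png

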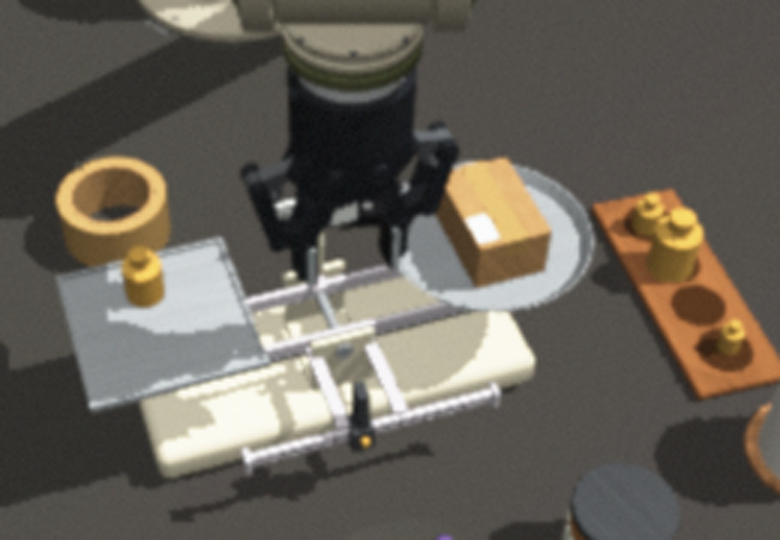

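View pics/w4.png

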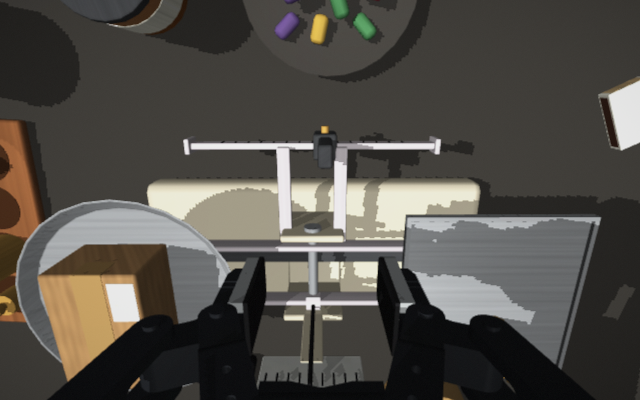

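The beam looks near level: the pan edges now lie between their stop positions. I'll measure the tilt against the two known stop pictures (t0 = +0.10, d4 = −0.10).

```bash
cat > tilt.py <<'E'
from h import *
import sys
def load(n):
    im=cv2.imread('pics/'+n+'.png')
    if im.shape[:2]==(400,640): im=cv2.resize(im[100:280,220:480],None,fx=3,fy=3,interpolation=cv2.INTER_CUBIC)
    return cv2.cvtColor(im,cv2.COLOR_BGR2GRAY).astype(np.float32)
R={'plate':(70,330,250,430),'barL':(228,430,300,485),'barR':(455,370,525,430),'rim':(535,180,615,310),'rimfront':(440,280,580,330),'ptr':(290,180,345,270)}
def shift(a,b,r):
    x0,y0,x1,y1=r; t=a[y0:y1,x0:x1]; m=36
    s=b[max(y0-m,0):y1+m,max(x0-12,0):x1+12]
    q=cv2.matchTemplate(s,t,cv2.TM_CCOEFF_NORMED); _,v,_,l=cv2.minMaxLoc(q); x,y=l
    sub=lambda a,b,c:.5*(a-c)/(a-2*b+c)
    dy=y+(sub(q[y-1,x],v,q[y+1,x]) if 0<y<q.shape[0]-1 else 0); dx=x+(sub(q[y,x-1],v,q[y,x+1]) if 0<x<q.shape[1]-1 else 0)
    return dx-min(12,x0),dy-min(m,y0),v
def run(names):
    a=load('d4'); z=load('scene0')
    for k,r in R.items():
        full=shift(a,z,r)
        print(k,'full',np.round(full,2),end=' | ')
        for n in names:
            s=shift(a,load(n),r); print(n,np.round(s,2),'tilt',round(-.1+.2*s[1]/full[1],4),end=' ; ')
        print()
if __name__=='__main__': run(sys.argv[1:])
E
python3 tilt.py d3 e2 e3
```

```text
plate full [ 5.06 21.71  0.96] | d3 [ 0.1  -0.01  1.  ] tilt -0.1001 ; e2 [ 1.86 10.22  0.96] tilt -0.0058 ; e3 [ 0.57 11.38  0.79] tilt 0.0048 ; 
barL full [ 1.84 12.34  0.84] | d3 [0.01 0.01 1.  ] tilt -0.0998 ; e2 [-0.11  6.03  0.95] tilt -0.0023 ; e3 [-0.12  5.97  0.95] tilt -0.0032 ; 
barR full [  5.46 -13.51   0.82] | d3 [ 0.   -0.01  1.  ] tilt -0.0999 ; e2 [ 3.57 -6.82  0.94] tilt 0.0009 ; e3 [ 3.52 -6.77  0.94] tilt 0.0002 ; 
rim full [  4.21 -26.1    0.8 ] | d3 [ 0.43 -0.64  0.9 ] tilt -0.0951 ; e2 [  2.56 -12.44   0.86] tilt -0.0047 ; e3 [  2.58 -12.37   0.86] tilt -0.0052 ; 
rimfront full [ 12.   -33.73   0.61] | d3 [0.28 0.15 1.  ] tilt -0.1009 ; e2 [  0.79 -11.05   0.93] tilt -0.0345 ; e3 [  0.88 -11.03   0.94] tilt -0.0346 ; 
ptr full [ 3.44 -0.82  0.82] | d3 [-0.47  0.01  0.92] tilt -0.1028 ; e2 [ 2.67 -0.76  0.74] tilt 0.0856 ; e3 [-12.   -19.48   0.07] tilt 4.669 ;
```

Six regions were tracked. The plate, both bar ends and the dish rim give a tilt within about ±0.006 rad, and e2 and e3 agree, so the beam has settled. The two outliers are the `rimfront` and `ptr` regions, where the parcel's shadow or the gripper is in the way. I'll back the arm off and check the pointer and tilt unobstructed.

```bash
python3 -m crank '{"slide":[[0,0,-0.03],[0,0,-0.07],[-0.02,0.01,-0.1],[-0.05,0.04,-0.11],[-0.085,0.075,-0.11],[-0.12,0.11,-0.11],[-0.15,0.145,-0.11],[-0.17,0.165,-0.11]],"roll":[0,0,0,0,0,0,0,0],"grip":[0.05,0.05,0.05,0.05,0.05,0.05,0.05,0.05]}'
python3 -m crank '{"slide":[[-0.03,0.03,0],[-0.06,0.07,0],[-0.09,0.11,0],[-0.1,0.14,0],[-0.1,0.15,0],[-0.1,0.15,0],[-0.1,0.15,0],[-0.1,0.15,0]],"roll":[0,0,0,0,0,0,0,0],"grip":[0.05,0.05,0.05,0.05,0.05,0.05,0.05,0.05]}'
python3 - <<'E'
from h import *
s=get_image('scene'); save(s,'f1'); t=get_image('top'); save(t,'f1t')
cv2.imwrite('pics/f1z.png',cv2.resize(s['frame'][150:200,280:380,::-1],None,fx=8,fy=8,interpolation=cv2.INTER_CUBIC))
cv2.imwrite('pics/f1y.png',cv2.resize(s['frame'][100:280,220:480,::-1],None,fx=3,fy=3,interpolation=cv2.INTER_CUBIC))
cv2.imwrite('pics/t0z.png',cv2.resize(cv2.imread('pics/scene0.png')[150:200,280:380],None,fx=8,fy=8,interpolation=cv2.INTER_CUBIC))
print(observe()['time_s'],observe()['position'])
g=silhouettes('parcel',t)[:1]
for q in g: print(q['confidence'],q['box'])
E
python3 tilt.py e2 f1
```

```text
time_s: 16.55
position: [0.4853, -0.1831, 0.31]
tool_rot: [[0.99, 0.145, 0.001], [0.145, -0.99, -0.001], [0.0, 0.001, -1.0]]
ft_force: [0.8, -0.1, 0.4]
grip_width: 0.0499
time_s: 17.35
position: [0.4107, -0.3427, 0.3097]
tool_rot: [[0.989, 0.148, 0.0], [0.148, -0.989, -0.0], [0.0, 0.0, -1.0]]
ft_force: [-0.4, 0.5, -0.3]
grip_width: 0.0501
17.45 [ 0.41057577 -0.34301875  0.30971078]
0.65 [204.9, 229.8, 23.1, 12.0]
plate full [ 5.06 21.71  0.96] | e2 [ 1.86 10.22  0.96] tilt -0.0058 ; f1 [ 1.82 10.1   0.96] tilt -0.0069 ; 
barL full [ 1.84 12.34  0.84] | e2 [-0.11  6.03  0.95] tilt -0.0023 ; f1 [-0.13  5.97  0.95] tilt -0.0033 ; 
barR full [  5.46 -13.51   0.82] | e2 [ 3.57 -6.82  0.94] tilt 0.0009 ; f1 [ 3.51 -6.79  0.94] tilt 0.0005 ; 
rim full [  4.21 -26.1    0.8 ] | e2 [  2.56 -12.44   0.86] tilt -0.0047 ; f1 [  2.59 -12.38   0.86] tilt -0.0052 ; 
rimfront full [ 12.   -33.73   0.61] | e2 [  0.79 -11.05   0.93] tilt -0.0345 ; f1 [  0.85 -11.04   0.94] tilt -0.0346 ; 
ptr full [ 3.44 -0.82  0.82] | e2 [ 2.67 -0.76  0.74] tilt 0.0856 ; f1 [ 0.79 -0.36  0.8 ] tilt -0.0124 ;
```

View pics/f1z.png

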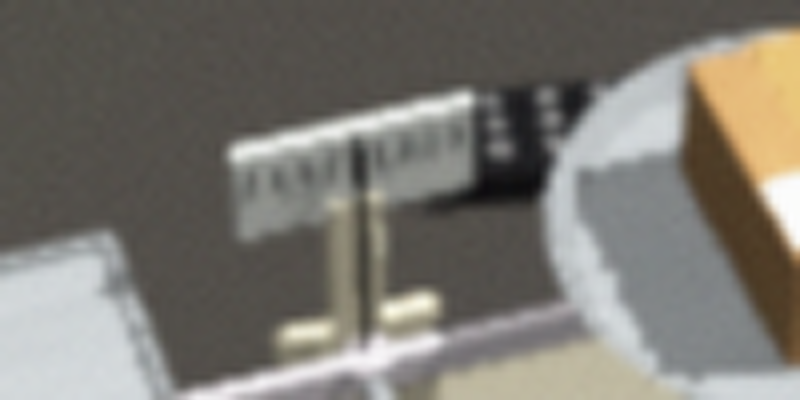

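View pics/f1y.png

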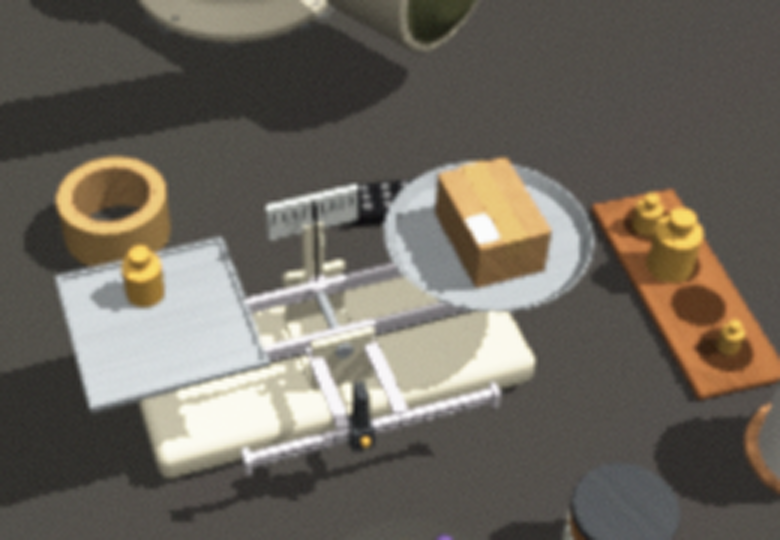

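View pics/t0z.png

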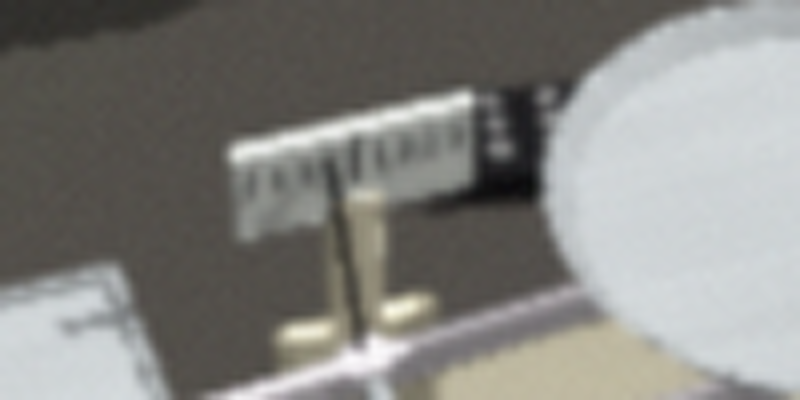

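View pics/f1t.png

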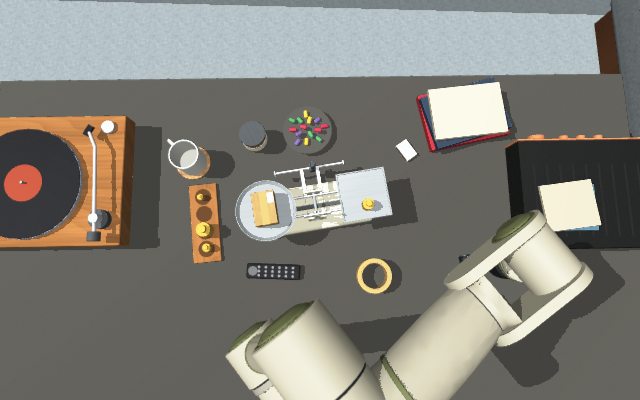

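f1z shows the pointer tip at about (359,150) on the long centre mark at about (357,145). At t0 it stood at (333,170), at the stop. f1y and the top view show the parcel flat in the middle of the dish, at (265,208) in the top view. They also show w200 upright on the plate and the other three weights on the board, with nothing else shifted. The tilt reading is −0.007 to 0.0005 rad and steady over nearly 3 s, so the job can be handed in.

```bash
python3 -c "
from rig import *
print(close_job()); print(observe()['time_s'])"
```

```text
the job is handed in; nothing more can be done
None
the job is handed in; nothing more can be done
```

The parcel is in the middle of the round dish and the beam is at rest close to level. I handed the job in at about 17.5 s; no verdict is reported.

**What I did:** I set the parcel flat and right way up in the dish, let go of it, and stood w200 on the square plate. With the rider where it already stood (about 75–80 mm along its bar), the beam came to rest level by itself. I therefore never touched the rider, and w50, w100 and w500 stayed on the board. That puts the parcel at roughly 275–280 g.

**Last checks, with the arm well clear:**
- **Beam:** four tracked regions (plate edge, both bar ends and dish rim) gave a tilt between −0.007 and +0.001 rad, against the ±0.02 rad allowed. They were unchanged over nearly 3 s. The pointer was on the centre mark to within what the picture can show.
- **Loads:** the parcel was flat and central in the dish, and w200 was upright on the plate.
- **Other things on the table:** none of them looked shifted, judged by eye only.

**Checks that disagreed:**
- **Tilt:** the front of the dish rim gave −0.035 rad, but it matched poorly to the empty-dish picture because of the parcel and its shadow. The pointer region gave −0.012 rad, also a weak match. I discounted both.
- **Parcel weight:** the wrist force reading suggested 285–345 g, higher than what the balance implies. That reading is noisy, so I trusted the balance.

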